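# Close up a trial-lens rack in its ratchet clamp and keep it squeezed

## Task

The lens rack is being glued up: slide the two free comb segments in behind the one already standing at the end stop, so that all three stand upright in single file between the guide rails, slots running across the lane. Then pump the orange trigger of the clamp (never push its rod or jaw by hand) until the rubber jaw pad comes up against the last segment, and keep hold of the trigger with a steady moderate squeeze, the pad plainly pressed in but not squashed flat, so that the rack is not crushed. Finish while still holding the trigger squeezed, and leave everything else on the table alone.

Things in the scene. Friction and masses are not known exactly. Their poses are not given: they have to be found in the camera images.
- jig: plywood glue-up board, 12 mm thick, screwed down. Origin on the table under the clamp rod's axis, z up; board spans x -168..68, y -135..240 mm. The lane runs along +y at x = 0 to the end stop. Seated segments have centres at x = 0, z = 32, y = 172, 136, 100 mm, their y axis along the lane. Blue clamp frame: x -56..20, y -90..-5 mm, 47 mm high, lever arm over it 68 mm high
- file_stop (a point): centre of the end stop's face, at x = 0, y = 190, z = 34 mm of the jig. Brown wooden guide rails lead to it: inner faces 24 mm either side of the lane's centre line (4 mm play in all), 12 mm wide, tops 14 mm above the board. Far rail y 20..190 mm; near rail y 105..190 mm with a flared mouth from y 91 mm, so nearer the jaw the lane is open towards -x
- seg_a_center (a point): lens-rack segment: pale wooden comb with red felt slots running along its x, 44 (x) x 36 (y) x 40 mm (z), about 60 g, standing upright; this point is its centre, 20 mm above its underside; starts free on the near side of the board
- seg_b_center (a point): lens-rack segment: pale wooden comb with red felt slots running along its x, 44 (x) x 36 (y) x 40 mm (z), about 60 g, standing upright; this point is its centre, 20 mm above its underside; starts free on the near side of the board
- seg_c_center (a point): lens-rack segment: pale wooden comb with red felt slots running along its x, 44 (x) x 36 (y) x 40 mm (z), about 60 g, standing upright; this point is its centre, 20 mm above its underside; starts in the lane, within 4 mm of the end stop, free to slide
- clamp_grip (a point): fixed black grip of the clamp, a bar 22 mm thick, 28 mm tall. This point is on its back (-y) face, mid-height, 37 mm above the table, at x = -83, y = -73 mm of the jig, beside the best place to squeeze. The bar runs along the jig's x, turned 0.12 rad, its outer end at x = -156 mm. There, grip and blade measure 59 mm over all along y when released, 42 mm fully squeezed
- trigger_blade (a point): middle of the orange trigger blade, a bar 86 mm long, 12 mm thick, 26 mm tall, 37 mm above the table; its hinge lies 50 mm away, beside the rod. Squeeze its front (+y) face towards the fixed black grip (-y of the jig): fingers from above closing along the jig's y take grip and blade together 40 to 50 mm from the hinge. Only the blade moves; a spring (2 to 4 N) returns it; pumping takes 10 to 15 N
- trigger (a joint): trigger angle, rad: 0 released, 0.38 fully squeezed; vertical hinge at x = -36, y = -30 mm of the jig. A full squeeze drives the rod about 12 mm by a ratchet pawl (6 mm teeth; part of a stroke may be idle); let fully back, the trigger leaves the unloaded rod where it is. 4 to 6 full pumps, each way in about 0.5 s
- rod (a joint): travel of the toothed rod with its jaw, m, 0 to 0.08, growing towards the end stop. At 0 the pad's face is at y = 18 mm of the jig; it meets the closed-up row at about 0.064. Starts at 0 to 0.024. 5 N friction and no lock: under load it springs back when the trigger is let go, so the trigger must be kept squeezed
- pad: grey rubber pad on the jaw, 38 mm wide, 32 mm tall, 12 mm thick; origin at its front face's centre, 36 mm above the table. Gives 1 mm per 6 N, squashed flat at 6 mm. 18, 27, 42 N on the blade 47 mm from its hinge press the row with about 13, 20, 33 N unless the trigger is at the end of its stroke (then pump once more); 10 to 35 N is right, over 45 N cracks the combs
- glue: white glue bottle with an orange cap, 32 mm across and 95 mm tall, standing on the table beyond the far rail of the board; origin at its underside
- spray: blue lens-spray bottle, 40 mm across and 120 mm tall, standing on the table left of the board; origin at its underside
- trial_lens: round trial lens with a red rim, 38 mm across and 4 mm thick with a small steel tab, lying flat on the near edge of the board; origin at its underside
- ruler: cream plastic ruler, 170 x 24 x 4 mm, lying on the table beyond the far edge of the board; origin at the centre of its underside, x along it
- glasses_case: dark rounded spectacle case, 60 x 155 x 36 mm, lying on the table to the left; origin at the centre of its underside, y along it
- screwdriver: screwdriver with a red handle, 150 mm long, lying on the table to the right; origin about its middle, x along it towards the tip
- trial_frame: steel trial frame (round-rimmed spectacles), 136 mm wide and 50 mm tall, standing on its rims on the table to the right, its side arms 115 mm long along its x; origin at the underside between the rims
Mind the look-alikes: they are no part of the job. What is shaped like the part that bears seg_b_center but blue or turquoise is not meant.

How it is judged:
By the outcome, as a careful person would: the job done as asked, in the order asked, and still so for the second after the job is handed in, while the arm keeps its last pose, push and grip.
It also fails if it takes over 72 s, if anything falls off the work surface, if the arm or the gripper's body presses on something with over 40 N, if the wrist force passes 120 N, or if a joint passes its speed limit or range.

## Robot

A 7-joint arm with a two-finger parallel gripper is mounted at the origin on the work surface. World frame = base frame: x ahead of the robot, y to its left, z up, the work surface at z = 0. Lengths are in mm, angles in rad, forces in N, time in s.
With the tool pointing down it reaches from about 400 to 875 mm from the base axis. Payload 19.3 kg.
Tool frame: the origin (TCP) lies between the finger pads; the fingertips stand 22 mm ahead of it and the grasp point (between the pads) lies 3 mm ahead of it; z points along the fingers, y is the direction in which the jaws open and shut (so a half turn about z gives the same grasp; the last joint's range is limited). The gripper opens to 85 mm and grips with 20 to 120 N. Pads are 22 mm wide; open, the fingers measure 114 mm over their backs; the gripper's body (76 mm by 85 mm) begins 54 mm behind the grasp point. The pads swing forward as they close: fully open they stand 13 mm farther back than shut.
Start: joints at [1.125, 0.521, -0.036, 1.599, 0.021, 1.021, -0.113], TCP at [229.358, -581.387, 253.291] pointing down, gripper open.
Joint ranges: [-2.91, 2.91], [-0.3, 2.13], [-1.5, 1.42], [0.17, 2.43], [-1.26, 4.41], [0.16, 1.93], [-2.52, 2.52]. Speed limits (rad/s): [1.89, 1.89, 2.39, 2.39, 3.01, 3.01, 3.01].

## Interface

Orientations are given as [roll, pitch, yaw] about the fixed x, y, z axes, in that order (R = Rz(yaw) Ry(pitch) Rx(roll)).
In Python, from workcell import ctrl, snapshot, calibration, hand_in, spot_in gives the robot as it stands. The module is installed in compiled form; this text tells all that it offers.
- The arm moves only by the shell command python3 -m handwheel 'ROWS'. ROWS is JSON, a list of rows, each an object with "fingers": the opening in per cent of the stroke, from 0 (shut) to 100 (fully open); "dp": the shift along the world's x, y, z in m, a list of three; "twist": the turn about the world's z in rad. A call has 1 to 8 rows; each row shifts and turns the commanded pose from where the row before left it; what a row does not reach is not made up. A row lasts 1/8 s, in which the tool goes at most 62.5 mm and 10.7 degrees, less where a joint would pass 70% of its speed; a pose out of reach is approached as far as the arm can. A call with a gripper value outside its range is refused whole. The fingers move at their own pace and stop on an object; the grip force is fixed at half the most. Time passes only in rows, so rows that do not move let the fingers close. It gives the time, the measured TCP pose, the force and the opening at its end, in the units of the state.
- ctrl.sense(): the state, without advancing time (a new reading comes with each control period).
- snapshot(name): name is "scene" or "top" or "wrist"; returns the picture (480x640x3 uint8, blue, green, red); there is no depth.
- calibration(name): a dict with "K" (3x3 intrinsics, pixels), "world_from_camera" (4x4, takes a point from camera to world coordinates); the wrist camera has in their place "hand_eye" (4x4, takes a point from camera to tool coordinates, whose origin is the TCP and whose axes are the flange's). Camera axes: x right, y down, z forward; pixel columns grow to the right and rows downward; lengths in mm; the calibration is good to about 2 mm. A picture is of the moment at which its call begins: read the wrist's pose just before it. calibration takes no time and is no camera call.
- hand_in(): hands the job in, once; it reports no verdict.
Trained networks look in the newest picture that a camera, given by its name, has taken for a name from the list of things; names that differ only in an ending like _2 or _b are one class to them, and where a whole thing is asked for, a point or a joint stands for the part that bears it (a point fixed in the world has none). Each returns a list of dicts, best first, with "p" (0 to 1); they miss things now and then, are a little off and sometimes report something else, mostly with a low value. They report only what shows in the picture. A call takes as long as a camera call. They do not tell look-alikes from the thing itself.
- spot_in(camera, name): "at" ([x, y, z] in mm, in world coordinates, good to about 4 mm: the middle of the surface that is visible of it).
The state is a dict: "time": time; "joints": joint angles; "joint_vel": joint speeds; "tau": joint torques, N m; "ee_pos": TCP position; "ee_rot": TCP orientation; "force": force on the tool from outside, world axes, zero at the start; "wrist_torque": the same for the moment, N m; "gripper_width": finger opening in mm.
Only numpy, scipy, OpenCV 4.12 (cv2) and the standard library are available. Lean on these libraries where they do the work, as an engineer would, in place of code of your own. Each camera call takes 0.05 s, during which the arm holds its last target. There are 200 camera calls.

## Working session

There is one attempt and no reset: what is moved stays moved. The work goes in short steps, Python scripts to look and compute and a shell command to move; the robot and the scene stay as the last step left them, time stands still between calls to the robot, and variables do not carry over. Pictures are saved under pics/ and viewed, about 8 in all and at most 12, crops included, and the job is handed in when it is done.

```bash
mkdir -p pics; python3 - <<'E'
from workcell import ctrl,snapshot,calibration,spot_in
import cv2,numpy as np
s=ctrl.sense();print(s['time'],s['ee_pos'],s['ee_rot'],s['gripper_width'],s['force'])
for c in('top','scene'):
    cv2.imwrite(f'pics/{c}0.png',snapshot(c))
    k=calibration(c);print(c,np.round(k['K'],1).tolist(),np.round(k['world_from_camera'],3).tolist())
    for n in('seg_b_center','jig','clamp_grip','trigger_blade','pad','file_stop','trial_lens','glue','spray'):
        try:print(n,[(round(d['p'],2),np.round(d['at']).tolist()) for d in spot_in(c,n)][:5])
        except Exception as e:print(n,e)
print({k:np.round(v,3).tolist() for k,v in calibration('wrist').items() if k!='name'})
E
```

```text
0.0 [ 229.23001693 -581.11305053  252.72673585] [-3.14046485e+00  7.27522970e-05  3.75762152e-01] 85.50965717784187 [-0.52029397  0.38477505 -0.2424568 ]
top [[470.4, 0.0, 316.4], [0.0, 470.4, 241.9], [0.0, 0.0, 1.0]] [[-0.026, -0.993, 0.112, 409.811], [-0.999, 0.024, -0.024, 93.688], [0.021, -0.113, -0.993, 1068.737], [0.0, 0.0, 0.0, 1.0]]
seg_b_center [(0.85, [482.0, 165.0, 52.0]), (0.84, [323.0, 211.0, 35.0]), (0.8, [407.0, 281.0, 38.0]), (0.79, [561.0, 289.0, 35.0]), (0.21, [621.0, 443.0, 81.0])]
jig [(0.58, [540.0, 23.0, 12.0]), (0.43, [424.0, -371.0, 20.0])]
clamp_grip [(0.96, [538.0, 21.0, 13.0]), (0.71, [544.0, -48.0, 51.0]), (0.58, [421.0, -375.0, 18.0])]
trigger_blade [(0.75, [671.0, 89.0, 4.0]), (0.7, [540.0, -45.0, 48.0])]
pad []
file_stop [(0.78, [542.0, 21.0, 9.0]), (0.42, [697.0, -29.0, 62.0])]
trial_lens [(0.48, [450.0, -14.0, 12.0])]
glue [(0.82, [697.0, -32.0, 62.0])]
spray [(0.81, [622.0, 446.0, 77.0])]
scene [[513.2, 0.0, 324.9], [0.0, 513.2, 236.2], [0.0, 0.0, 1.0]] [[-0.388, 0.732, -0.561, 1218.282], [0.922, 0.319, -0.222, 341.229], [0.016, -0.603, -0.798, 1053.615], [0.0, 0.0, 0.0, 1.0]]
seg_b_center [(0.97, [569.0, 291.0, 39.0]), (0.88, [489.0, 169.0, 32.0]), (0.55, [421.0, 288.0, 36.0])]
jig [(0.73, [566.0, 25.0, 14.0])]
clamp_grip [(0.72, [567.0, 21.0, 15.0])]
trigger_blade [(0.82, [559.0, -46.0, 53.0]), (0.34, [566.0, 22.0, 18.0])]
pad [(0.43, [598.0, -5.0, 45.0])]
file_stop [(0.92, [564.0, 18.0, 15.0])]
trial_lens [(0.52, [446.0, -16.0, 16.0]), (0.44, [714.0, -28.0, 53.0])]
glue [(0.75, [711.0, -32.0, 55.0])]
spray [(0.69, [672.0, 85.0, 3.0]), (0.65, [491.0, 168.0, 38.0]), (0.6, [637.0, 447.0, 74.0])]
{'K': [[408.924, 0.0, 319.738], [0.0, 408.924, 238.232], [0.0, 0.0, 1.0]], 'hand_eye': [[-0.001, -0.962, -0.273, 67.884], [1.0, -0.001, 0.0, 0.01], [-0.001, -0.273, 0.962, -122.655], [0.0, 0.0, 0.0, 1.0]]}
```

View pics/top0.png

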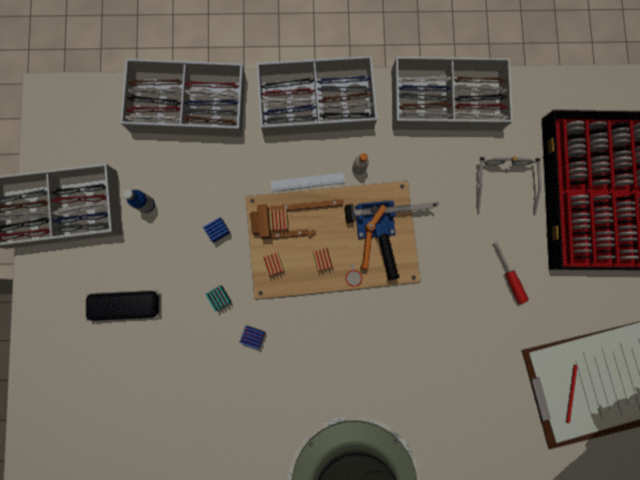

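View pics/scene0.png

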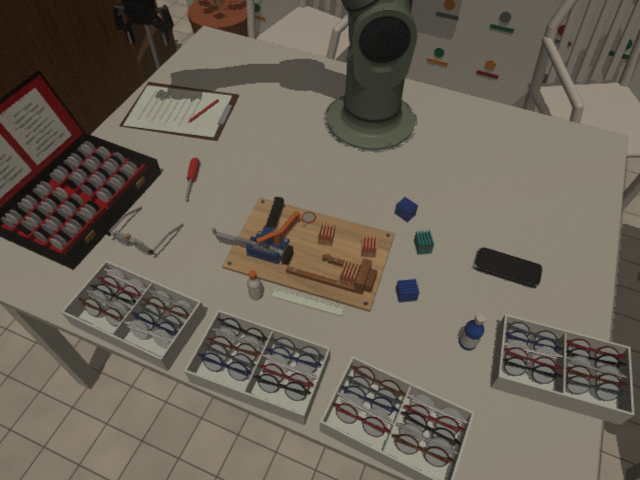

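The top view shows the board with its corners at about (247,194), (408,181), (419,284) and (255,299). The free pale/red combs are at (274,264) and (323,260), and the seated one is at (279,219). The look-alikes are blue at (217,230) and (252,337), and teal at (219,298), all off the board. I choose the two pale ones on the board. Next I fit the jig and check it in a close crop.

```bash
cat > h.py <<'E'
import numpy as np,cv2
from workcell import calibration,ctrl
from scipy.spatial.transform import Rotation as R
def cam(c,s=None):
    k=calibration(c)
    if c!='wrist': return np.array(k['K']),np.array(k['world_from_camera'])
    s=s or ctrl.sense();T=np.eye(4);T[:3,:3]=R.from_euler('xyz',s['ee_rot']).as_matrix();T[:3,3]=s['ee_pos']
    return np.array(k['K']),T@np.array(k['hand_eye'])
def back(px,z,KT):
    K,T=KT;d=np.c_[np.atleast_2d(px),np.ones(len(np.atleast_2d(px)))]@np.linalg.inv(K).T@T[:3,:3].T
    o=T[:3,3];return o+d*((z-o[2])/d[:,2])[:,None]
def proj(p,KT):
    K,T=KT;q=(np.atleast_2d(p)-T[:3,3])@T[:3,:3];q=q@K.T;return q[:,:2]/q[:,2:]
def j2w(p,J):
    p=np.atleast_2d(np.array(p,float));c,s=np.cos(J[2]),np.sin(J[2])
    return np.c_[J[0]+c*p[:,0]-s*p[:,1],J[1]+s*p[:,0]+c*p[:,1],p[:,2]]
E
python3 - <<'E'
from h import *
from scipy.optimize import least_squares
im=cv2.imread('pics/top0.png');hsv=cv2.cvtColor(im,cv2.COLOR_BGR2HSV)
m=((hsv[...,0]<25)&(hsv[...,1]>75)&(hsv[...,2]>60)).astype(np.uint8);m[:170]=0;m[310:]=0;m[:,:235]=0;m[:,425:]=0
m=cv2.morphologyEx(m,cv2.MORPH_OPEN,np.ones((5,5)));m=cv2.morphologyEx(m,cv2.MORPH_CLOSE,np.ones((5,5)))
c=max(cv2.findContours(m,0,2)[0],key=cv2.contourArea);h=cv2.convexHull(c)
r=cv2.minAreaRect(c);print(r)
KT=cam('top')
P=back(cv2.approxPolyDP(h,6,True)[:,0].astype(float),12,KT);print(cv2.approxPolyDP(h,6,True)[:,0].tolist(),P.round().tolist())
w=back(h[:,0].astype(float),12,KT)[:,:2].astype(np.float32);r=cv2.minAreaRect(w);print(r)
th=np.radians(r[2]);th=(th+np.pi/4)%(np.pi/2)-np.pi/4
ce=np.array(r[0]);o=ce-[np.cos(th)*-50-np.sin(th)*52.5,np.sin(th)*-50+np.cos(th)*52.5];J=(*o,th);print('J',J)
ov=cv2.resize(im[165:350,200:440],None,fx=3.3,fy=3.3,interpolation=cv2.INTER_CUBIC)
def dr(pts,col):
    q=((proj(j2w(pts,J),KT)-[200,165]+.5)*3.3).astype(int);cv2.polylines(ov,[q],True,col,1)
dr([[-168,-135,12],[68,-135,12],[68,240,12],[-168,240,12]],(0,255,0))
dr([[24,20,26],[36,20,26],[36,190,26],[24,190,26]],(255,0,255));dr([[-24,105,26],[-36,105,26],[-36,190,26],[-24,190,26]],(255,0,255))
dr([[-56,-90,47],[20,-90,47],[20,-5,47],[-56,-5,47]],(255,255,0));dr([[-22,154,52],[22,154,52],[22,190,52],[-22,190,52]],(0,255,255))
dr([[-83,-73,37],[-83,-73,51]],(0,255,0))
cv2.imwrite('pics/ov.png',ov)
E
```

```text
((332.08453369140625, 239.54019165039062), (103.3237533569336, 166.57664489746094), 84.47245788574219)
[[407, 181], [419, 281], [254, 297], [246, 196]] [[665.0, -145.0, 12.0], [435.0, -161.0, 12.0], [409.0, 210.0, 12.0], [638.0, 226.0, 12.0]]
((535.416015625, 32.1763916015625), (234.89645385742188, 374.360107421875), 4.3715596199035645)
J (np.float64(589.2723166046158), np.float64(-16.359665560026535), np.float64(0.07629810881454901))
```

View pics/ov.png

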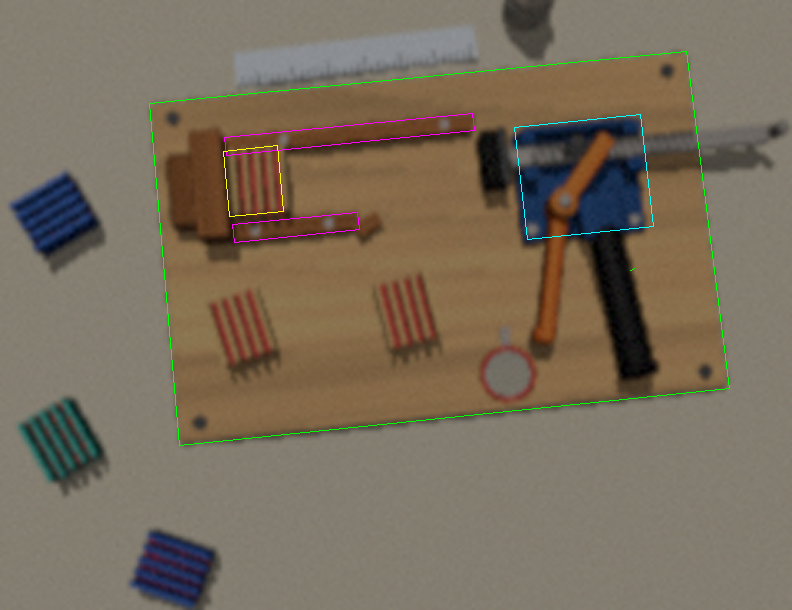

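The fit matches the board, the rails and the clamp to within a few mm. The crop confirms that the chosen segments are the pale red-felt ones at (243,328) and (407,315). Now I move above the board for a close wrist view.

```bash
python3 -m handwheel '[{"fingers":100,"dp":[0.028,0.055,0],"twist":0.18},{"fingers":100,"dp":[0.028,0.055,0],"twist":0.18},{"fingers":100,"dp":[0.028,0.055,0],"twist":0.18},{"fingers":100,"dp":[0.028,0.055,0],"twist":0.18},{"fingers":100,"dp":[0.028,0.055,0],"twist":0.18},{"fingers":100,"dp":[0.028,0.055,0],"twist":0.18},{"fingers":100,"dp":[0.028,0.055,0],"twist":0.18},{"fingers":100,"dp":[0.028,0.055,0],"twist":0}]'
python3 -m handwheel '[{"fingers":100,"dp":[0.017,0.058,0],"twist":0},{"fingers":100,"dp":[0.017,0.058,0],"twist":0},{"fingers":100,"dp":[0.017,0.058,0],"twist":0},{"fingers":100,"dp":[0.017,0.058,0],"twist":0},{"fingers":100,"dp":[0,0,0],"twist":0},{"fingers":100,"dp":[0,0,0],"twist":0}]'
python3 - <<'E'
from h import *
from workcell import snapshot,spot_in
s=ctrl.sense();print(s['time'],s['ee_pos'],s['ee_rot'],s['joints'].round(2) if hasattr(s['joints'],'round') else s['joints'],s['force'])
im=snapshot('wrist');cv2.imwrite('pics/w1.png',im);KT=cam('wrist',s);np.savez('w1.npz',K=KT[0],T=KT[1])
for n in('seg_b_center','pad','trigger_blade','clamp_grip'):print(n,[(round(d['p'],2),np.round(d['at']).tolist()) for d in spot_in('wrist',n)][:5])
E
```

```text
time: 2.0
ee_pos: [454.0, -139.8, 253.6]
ee_rot: [3.141, 0.0, 1.638]
force: [-0.2, -1.6, -0.3]
gripper_width: 85.5
time: 2.75
ee_pos: [521.2, 90.4, 253.1]
ee_rot: [-3.141, 0.0, 1.636]
force: [-0.9, -0.4, -0.5]
gripper_width: 85.3
2.75 [521.21907565  90.36055518 253.10752685] [-3.14114538e+00  3.76711842e-04  1.63600166e+00] [ 0.14  0.41 -0.56  1.83  0.26  0.97 -0.46] [-0.90943823 -0.36477662 -0.51544576]
seg_b_center [(0.78, [340.0, 210.0, 37.0]), (0.58, [482.0, 160.0, 50.0])]
pad [(0.73, [588.0, 0.0, 48.0])]
trigger_blade [(0.95, [539.0, -38.0, 54.0]), (0.75, [538.0, 69.0, 13.0]), (0.23, [491.0, 58.0, 46.0])]
clamp_grip [(0.64, [540.0, -39.0, 53.0]), (0.56, [541.0, 70.0, 12.0])]
```

View pics/w1.png

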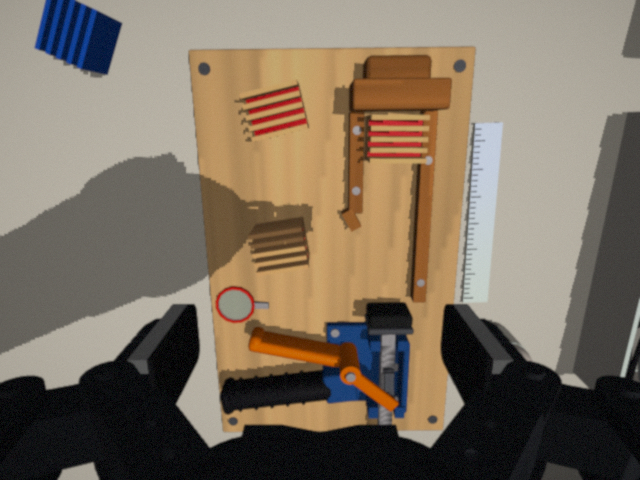

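The wrist view shows the board corners at (190,50), (475,47), (445,432) and (222,432). The free combs are at (278,112) and (280,243, in shadow), the seated one is at (397,138), and the pad face is at about y=305. I zoom in on the segments with the refined jig fit drawn over them.

```bash
python3 - <<'E'
from h import *
from scipy.optimize import least_squares
z=np.load('w1.npz');KT=(z['K'],z['T']);im=cv2.imread('pics/w1.png')
j=np.array([[-168,240,12],[68,240,12],[68,-135,12],[-168,-135,12],[24,20,26],[36,20,26]]);p=np.array([[190,50],[475,47],[445,432],[222,432],[413,300.],[426,300]])
f=lambda J:(proj(j2w(j,J),KT)-p).ravel()
r=least_squares(f,[589,-16,.076],x_scale=[1,1,.01],loss='soft_l1');J=r.x;print(J,f(J).round(1).reshape(-1,2).tolist());np.save('J.npy',J)
g=np.clip((im/255.)**.6*255,0,255).astype(np.uint8)
x0,y0,S=180,40,2.9
ov=cv2.resize(g[y0:y0+205,x0:x0+275],None,fx=S,fy=S,interpolation=cv2.INTER_CUBIC)
def dr(pts,col):
    q=((proj(pts,KT)-[x0,y0]+.5)*S).astype(int);cv2.polylines(ov,[q],True,col,1)
d=lambda pts,c:dr(j2w(pts,J),c)
d([[-168,-135,12],[68,-135,12],[68,240,12],[-168,240,12]],(0,255,0))
d([[24,20,26],[36,20,26],[36,190,26],[24,190,26]],(255,0,255));d([[-24,105,26],[-36,105,26],[-36,190,26],[-24,190,26]],(255,0,255))
d([[-22,154,52],[22,154,52],[22,190,52],[-22,190,52]],(255,255,0))
cv2.imwrite('pics/ov2.png',ov)
E
```

```text
[ 5.90075980e+02 -1.82874949e+01  7.58693730e-02] [[-2.0, 0.0], [2.0, -0.6], [-1.0, -2.6], [1.1, -0.4], [0.0, 2.0], [-0.1, 1.9]]
```

View pics/ov2.png

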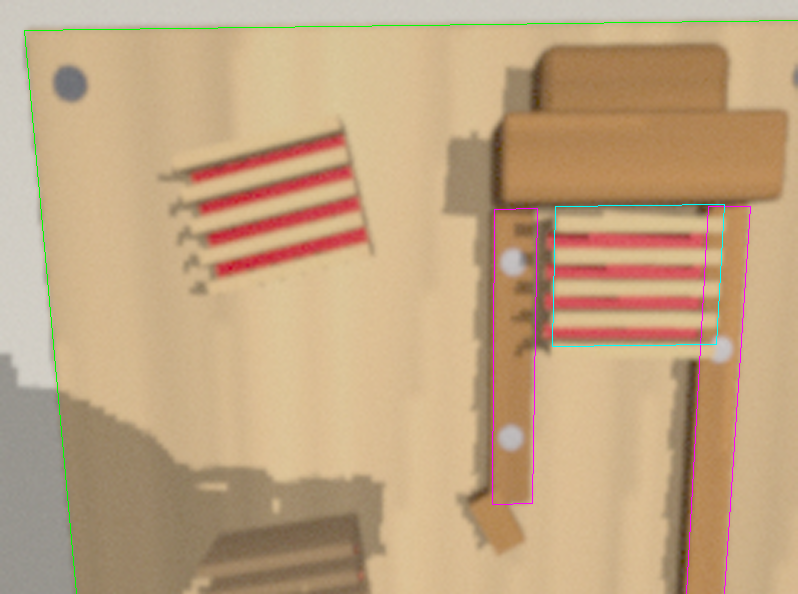

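```bash
python3 - <<'E'
from h import *
J=np.load('J.npy');z=np.load('w1.npz');W=(z['K'],z['T']);T=cam('top')
def seg(n,q,S,o,KT,h):
    p=back((np.array(q,float)+.5)/S-.5+o,h,KT)[:,:2];c=p.mean(0);d=(p[1]-p[0])+(p[3]-p[2]);a=np.arctan2(d[1],d[0])
    if a>np.pi/2:a-=np.pi
    if a<-np.pi/2:a+=np.pi
    v=c-J[:2];cs,sn=np.cos(J[2]),np.sin(J[2])
    print(n,c.round(1),'yaw',a.round(3),'jig',(cs*v[0]+sn*v[1]).round(1),(-sn*v[0]+cs*v[1]).round(1))
for h in(46,50):
    seg('cW',[(553,240),(707,240),(552,334),(706,334)],2.9,[180,40],W,h)
    seg('aW',[(192,177),(343,140),(217,271),(366,234)],2.9,[180,40],W,h)
    seg('aT',[(238,365),(220,303),(270,353),(252,293)],3.3,[200,165],T,h)
    seg('bT',[(398,348),(385,283),(431,340),(413,276)],3.3,[200,165],T,h)
    seg('cT',[(241,211),(236,153),(275,208),(270,150)],3.3,[200,165],T,h)
# shadow seg: dilated auto measurement in wrist
im=cv2.imread('pics/w1.png')[205:285,235:325].astype(float)
cv2.imwrite('pics/b.png',cv2.resize(np.clip((im/255)**.55*255,0,255).astype(np.uint8),None,fx=7,fy=7,interpolation=cv2.INTER_CUBIC))
print(j2w([[0,172,0],[0,136,0],[0,100,0],[-83,-73,37],[0,70,0]],J).round(1).tolist())
E
```

```text
cW [576.5 150. ] yaw 0.064 jig -0.7 168.8
aW [481.3 164.9] yaw 0.294 jig -94.6 190.9
aT [478.8 162.3] yaw 0.269 jig -97.2 188.5
bT [487.3  55.5] yaw 0.208 jig -96.9 81.4
cT [577.3 153.8] yaw 0.068 jig 0.3 172.5
cW [575.8 150.1] yaw 0.064 jig -1.5 169.0
aW [481.7 164.9] yaw 0.294 jig -94.2 190.8
aT [478.6 162.1] yaw 0.269 jig -97.5 188.3
bT [487.   55.7] yaw 0.208 jig -97.2 81.6
cT [576.6 153.5] yaw 0.068 jig -0.4 172.4
[[577.0, 153.2, 0.0], [579.8, 117.3, 0.0], [582.5, 81.4, 0.0], [512.8, -97.4, 37.0], [584.8, 51.5, 0.0]]
```

View pics/b.png

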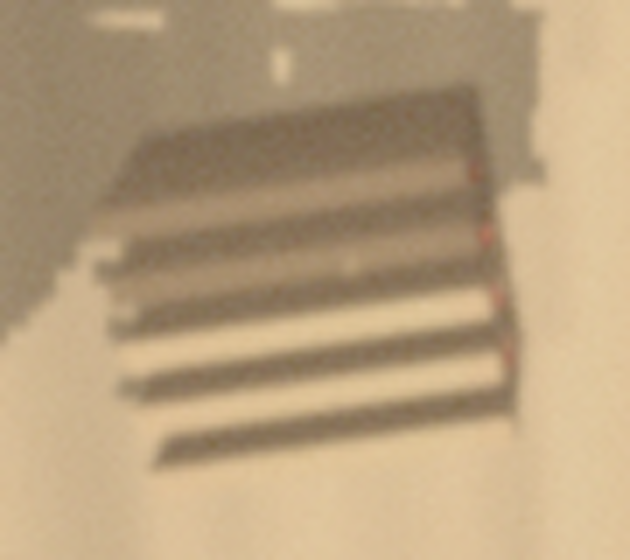

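The second comb (crop centre about (310,280), right end with red slot ends at x≈490) sits where the top camera puts it, at about (488,57) with yaw about 0.2. I pick the far one first (481,164).

```bash
python3 -m handwheel '[{"fingers":100,"dp":[-0.020,0.037,-0.04],"twist":0.11},{"fingers":100,"dp":[-0.020,0.037,-0.04],"twist":0.11},{"fingers":100,"dp":[0,0,-0.05],"twist":0},{"fingers":100,"dp":[0,0,-0.05],"twist":0},{"fingers":100,"dp":[0,0,-0.023],"twist":0},{"fingers":100,"dp":[0,0,0],"twist":0}]'
python3 -m handwheel '[{"fingers":0,"dp":[0,0,0],"twist":0},{"fingers":0,"dp":[0,0,0],"twist":0},{"fingers":0,"dp":[0,0,0],"twist":0},{"fingers":0,"dp":[0,0,0],"twist":0},{"fingers":0,"dp":[0,0,0],"twist":0},{"fingers":0,"dp":[0,0,0],"twist":0}]'
```

```text
time: 3.75
ee_pos: [480.6, 164.1, 49.2]
ee_rot: [-3.139, 0.0, 1.855]
force: [-0.2, 0.1, 0.5]
gripper_width: 85.3
time: 4.5
ee_pos: [482.1, 164.6, 51.5]
ee_rot: [3.14, 0.0, 1.856]
force: [-2.1, -2.4, 14.4]
gripper_width: 42.7
```

```bash
python3 -m handwheel '[{"fingers":0,"dp":[0,0,0.03],"twist":0},{"fingers":0,"dp":[0.034,-0.039,0],"twist":-0.07},{"fingers":0,"dp":[0.034,-0.039,0],"twist":-0.07},{"fingers":0,"dp":[0.034,-0.039,0],"twist":-0.069},{"fingers":0,"dp":[0,0,0],"twist":0},{"fingers":0,"dp":[0,0,0],"twist":0}]'
python3 - <<'E'
from h import *
from workcell import snapshot
J=np.load('J.npy');s=ctrl.sense();print(s['ee_pos'],s['ee_rot'],s['force'])
im=snapshot('wrist');KT=cam('wrist',s)
g=np.clip((im/255.)**.6*255,0,255).astype(np.uint8)
def dr(pts,col): cv2.polylines(g,[proj(j2w(pts,J),KT).astype(int)],True,col,1)
dr([[24,20,26],[36,20,26],[36,190,26],[24,190,26]],(255,0,255));dr([[-24,105,26],[-36,105,26],[-36,190,26],[-24,190,26]],(255,0,255))
dr([[-22,154,52],[22,154,52],[22,190,52],[-22,190,52]],(255,255,0))
cv2.imwrite('pics/w2.png',g)
E
```

```text
time: 5.25
ee_pos: [583.1, 47.9, 80.7]
ee_rot: [3.141, -0.0, 1.647]
force: [-0.4, 0.5, -0.3]
gripper_width: 42.3
[583.12792971  47.9241565   80.67016227] [ 3.14139446e+00 -4.62047535e-04  1.64698745e+00] [-0.41043887  0.52932544 -0.30021784]
```

View pics/w2.png

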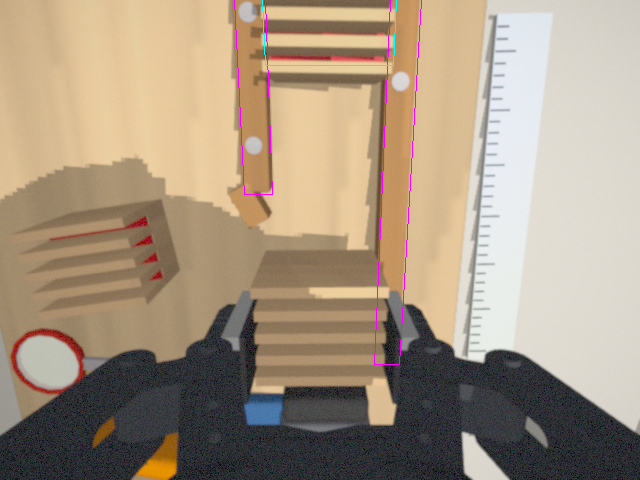

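The comb is held straight. The rails line up with my overlay to within about 1 mm: the near rail's end is at (258,193) and the far rail's inner edge is at x≈383. Lower and slide.

```bash
python3 -m handwheel '[{"fingers":0,"dp":[0.002,0,-0.026],"twist":0},{"fingers":0,"dp":[0,0,-0.002],"twist":0},{"fingers":0,"dp":[0,0,0],"twist":0}]'
python3 -m handwheel '[{"fingers":0,"dp":[-0.0015,0.020,0],"twist":0},{"fingers":0,"dp":[-0.0015,0.020,0],"twist":0},{"fingers":0,"dp":[-0.0015,0.020,0],"twist":0},{"fingers":0,"dp":[0,0,0],"twist":0}]'
```

```text
time: 5.68
ee_pos: [584.9, 48.4, 52.6]
ee_rot: [-3.141, -0.0, 1.648]
force: [-0.1, 0.5, -0.8]
gripper_width: 42.6
time: 6.18
ee_pos: [580.5, 110.6, 52.5]
ee_rot: [3.141, -0.001, 1.65]
force: [-0.2, -0.5, -1.1]
gripper_width: 42.8
```

```bash
python3 -m handwheel '[{"fingers":0,"dp":[0,0.002,-0.001],"twist":0},{"fingers":0,"dp":[-0.0003,0.002,0],"twist":0}]'
python3 -m handwheel '[{"fingers":0,"dp":[0,0.002,0],"twist":0},{"fingers":0,"dp":[-0.0003,0.002,0],"twist":0}]'
```

```text
time: 6.42
ee_pos: [580.9, 110.5, 51.6]
ee_rot: [3.141, 0.001, 1.645]
force: [-0.4, -3.7, 6.8]
gripper_width: 42.8
time: 6.68
ee_pos: [580.8, 114.4, 51.7]
ee_rot: [3.141, 0.001, 1.645]
force: [-0.0, -4.5, 6.8]
gripper_width: 42.7
```

```bash
python3 -m handwheel '[{"fingers":0,"dp":[0,0.001,0],"twist":0},{"fingers":0,"dp":[0,0.001,0],"twist":0}]'
```

```text
time: 6.92
ee_pos: [580.8, 116.2, 51.6]
ee_rot: [3.141, 0.001, 1.645]
force: [0.2, -3.9, 7.6]
gripper_width: 42.7
```

```bash
python3 -m handwheel '[{"fingers":0,"dp":[0,0.001,0],"twist":0},{"fingers":0,"dp":[0,0.001,0],"twist":0},{"fingers":0,"dp":[0,0,0],"twist":0}]'
python3 -m handwheel '[{"fingers":0,"dp":[0,0.001,0],"twist":0},{"fingers":0,"dp":[0,0.001,0],"twist":0}]'
```

```text
time: 7.3
ee_pos: [580.8, 117.8, 51.6]
ee_rot: [3.141, 0.002, 1.645]
force: [-1.0, -6.0, 7.9]
gripper_width: 43.0
time: 7.55
ee_pos: [580.8, 118.0, 51.6]
ee_rot: [-3.141, 0.004, 1.644]
force: [-2.0, -18.0, 14.6]
gripper_width: 43.1
```

```bash
python3 -m handwheel '[{"fingers":0,"dp":[0,-0.002,0],"twist":0},{"fingers":75,"dp":[0,0,0],"twist":0},{"fingers":75,"dp":[0,0,0],"twist":0},{"fingers":75,"dp":[0,0,0],"twist":0},{"fingers":75,"dp":[0,0,0.02],"twist":0},{"fingers":100,"dp":[0,0,0.05],"twist":0}]'
python3 -m handwheel '[{"fingers":100,"dp":[-0.046,-0.029,0.02],"twist":0.065},{"fingers":100,"dp":[-0.046,-0.030,0],"twist":0.065},{"fingers":100,"dp":[0,0,0],"twist":0},{"fingers":100,"dp":[0,0,0],"twist":0}]'
python3 - <<'E'
from h import *
from workcell import snapshot
s=ctrl.sense();print(s['time'],s['ee_pos'],s['ee_rot'])
im=snapshot('wrist');KT=cam('wrist',s)
g=np.clip((im/255.)**.6*255,0,255).astype(np.uint8)
cv2.imwrite('pics/w3.png',g)
c,sn=np.cos(.205),np.sin(.205);p=np.array([[-22,-18],[22,-18],[22,18],[-22,18]])@np.array([[c,sn],[-sn,c]])+[487.5,57]
q=proj(np.c_[p,np.full(4,52)],KT);cv2.polylines(g,[q.astype(int)],True,(255,255,0),1);cv2.imwrite('pics/w3.png',g)
E
```

```text
time: 8.3
ee_pos: [579.3, 119.6, 121.7]
ee_rot: [-3.139, 0.0, 1.647]
force: [1.0, -0.3, 0.9]
gripper_width: 79.8
time: 8.8
ee_pos: [489.1, 60.8, 142.4]
ee_rot: [3.14, 0.0, 1.776]
force: [0.3, -0.3, -0.9]
gripper_width: 85.9
8.8 [489.09323544  60.81945419 142.44266112] [3.13969104e+00 2.29199752e-04 1.77625399e+00]
```

View pics/w3.png

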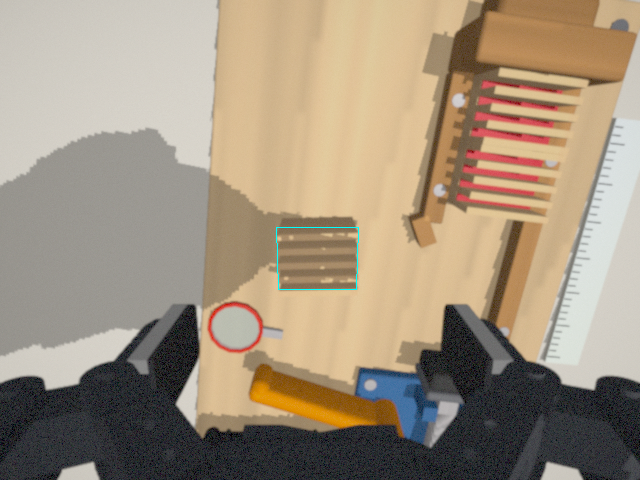

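Two combs now stand in file, at (520,145). The second free comb sits right on my predicted outline, at (318,255). I pick it.

```bash
python3 -m handwheel '[{"fingers":100,"dp":[-0.0015,-0.003,-0.04],"twist":0},{"fingers":100,"dp":[0,0,-0.04],"twist":0},{"fingers":100,"dp":[0,0,-0.012],"twist":0},{"fingers":0,"dp":[0,0,0],"twist":0},{"fingers":0,"dp":[0,0,0],"twist":0},{"fingers":0,"dp":[0,0,0],"twist":0},{"fingers":0,"dp":[0,0,0],"twist":0},{"fingers":0,"dp":[0,0,0],"twist":0}]'
python3 -m handwheel '[{"fingers":0,"dp":[0,0,0],"twist":0},{"fingers":0,"dp":[0,0,0.03],"twist":0},{"fingers":0,"dp":[0,0,0],"twist":0}]'
```

```text
time: 9.85
ee_pos: [487.6, 57.8, 50.6]
ee_rot: [3.139, 0.0, 1.777]
force: [-1.0, -0.0, 7.0]
gripper_width: 43.0
time: 10.22
ee_pos: [488.1, 57.6, 81.6]
ee_rot: [3.138, 0.0, 1.776]
force: [0.0, 0.5, -1.2]
gripper_width: 43.2
```

```bash
python3 -m handwheel '[{"fingers":0,"dp":[0.049,-0.007,0],"twist":-0.065},{"fingers":0,"dp":[0.048,-0.007,0],"twist":-0.064},{"fingers":0,"dp":[0,0,0],"twist":0},{"fingers":0,"dp":[0,0,0],"twist":0},{"fingers":0,"dp":[0,0,-0.026],"twist":0},{"fingers":0,"dp":[0,0,-0.003],"twist":0},{"fingers":0,"dp":[0,0,0],"twist":0}]'
```

```text
time: 11.1
ee_pos: [582.9, 43.8, 50.6]
ee_rot: [-3.141, 0.0, 1.649]
force: [-0.3, 0.4, -0.6]
gripper_width: 43.0
```

```bash
python3 -m handwheel '[{"fingers":0,"dp":[0.0022,0,0],"twist":0},{"fingers":0,"dp":[-0.0012,0.016,0],"twist":0},{"fingers":0,"dp":[-0.0012,0.016,0],"twist":0},{"fingers":0,"dp":[0,0,0],"twist":0}]'
python3 -m handwheel '[{"fingers":0,"dp":[0,0.001,0],"twist":0},{"fingers":0,"dp":[0,0.001,0],"twist":0},{"fingers":0,"dp":[0,0,0],"twist":0}]'
```

```text
time: 11.6
ee_pos: [583.2, 78.1, 50.4]
ee_rot: [3.141, -0.001, 1.651]
force: [-0.2, 0.1, -0.7]
gripper_width: 42.8
time: 11.98
ee_pos: [583.6, 77.2, 50.3]
ee_rot: [3.142, 0.0, 1.647]
force: [-0.1, -0.9, 0.4]
gripper_width: 42.9
```

```bash
python3 -m handwheel '[{"fingers":0,"dp":[0,0.001,0],"twist":0},{"fingers":0,"dp":[0,0.001,0],"twist":0},{"fingers":0,"dp":[0,0,0],"twist":0}]'
```

```text
time: 12.35
ee_pos: [583.6, 79.8, 50.3]
ee_rot: [3.141, -0.0, 1.648]
force: [0.3, -0.1, 0.2]
gripper_width: 43.0
```

```bash
python3 -m handwheel '[{"fingers":0,"dp":[0,0.001,0],"twist":0},{"fingers":0,"dp":[0,0.001,0],"twist":0},{"fingers":0,"dp":[0,0,0],"twist":0}]'
python3 -m handwheel '[{"fingers":0,"dp":[0,0.001,0],"twist":0},{"fingers":0,"dp":[0,0.001,0],"twist":0},{"fingers":0,"dp":[0,0,0],"twist":0}]'
```

```text
time: 12.72
ee_pos: [583.6, 81.8, 50.3]
ee_rot: [3.142, -0.0, 1.648]
force: [1.0, -0.3, 1.8]
gripper_width: 43.0
time: 13.1
ee_pos: [583.6, 83.8, 50.3]
ee_rot: [3.142, -0.0, 1.648]
force: [0.4, 0.0, 1.7]
gripper_width: 42.8
```

```bash
python3 -m handwheel '[{"fingers":0,"dp":[0,0.001,0],"twist":0},{"fingers":0,"dp":[0,0.001,0],"twist":0},{"fingers":0,"dp":[0,0,0],"twist":0}]'
python3 -m handwheel '[{"fingers":0,"dp":[0,0.001,0],"twist":0},{"fingers":0,"dp":[0,0.001,0],"twist":0},{"fingers":0,"dp":[0,0,0],"twist":0}]'
```

```text
time: 13.48
ee_pos: [583.5, 85.8, 50.3]
ee_rot: [3.142, -0.0, 1.648]
force: [-0.5, -0.3, 2.5]
gripper_width: 43.1
time: 13.85
ee_pos: [583.6, 86.5, 50.3]
ee_rot: [-3.141, 0.002, 1.647]
force: [-0.3, -7.5, 4.3]
gripper_width: 43.2
```

```bash
python3 -m handwheel '[{"fingers":0,"dp":[0,0.001,0],"twist":0},{"fingers":0,"dp":[0,0.001,0],"twist":0},{"fingers":0,"dp":[0,0,0],"twist":0}]'
python3 -m handwheel '[{"fingers":0,"dp":[0,-0.002,0],"twist":0},{"fingers":75,"dp":[0,0,0],"twist":0},{"fingers":75,"dp":[0,0,0],"twist":0},{"fingers":75,"dp":[0,0,0],"twist":0},{"fingers":75,"dp":[0,0,0.02],"twist":0},{"fingers":100,"dp":[0,0,0.05],"twist":0},{"fingers":100,"dp":[0,0,0.02],"twist":0}]'
```

```text
time: 14.22
ee_pos: [583.5, 86.5, 50.3]
ee_rot: [-3.14, 0.004, 1.646]
force: [-1.5, -17.3, 8.2]
gripper_width: 42.9
time: 15.1
ee_pos: [584.5, 88.1, 144.0]
ee_rot: [3.138, -0.001, 1.648]
force: [0.1, -0.2, -0.2]
gripper_width: 85.4
```

All three combs are in file. Now I move over the clamp, turning the jaws to close along the jig's y.

```bash
python3 -m handwheel '[{"fingers":100,"dp":[-0.0092,-0.0203,0],"twist":-0.175},{"fingers":100,"dp":[-0.0092,-0.0203,0],"twist":-0.175},{"fingers":100,"dp":[-0.0092,-0.0203,0],"twist":-0.175},{"fingers":100,"dp":[-0.0092,-0.0203,0],"twist":-0.175},{"fingers":100,"dp":[-0.0092,-0.0203,0],"twist":-0.175},{"fingers":100,"dp":[-0.0092,-0.0203,0],"twist":-0.175},{"fingers":100,"dp":[-0.0092,-0.0203,0],"twist":-0.175},{"fingers":100,"dp":[-0.0092,-0.0203,0],"twist":-0.175}]'
python3 -m handwheel '[{"fingers":100,"dp":[0,0,0],"twist":-0.171},{"fingers":100,"dp":[0,0,0],"twist":0},{"fingers":100,"dp":[0,0,0],"twist":0}]'
python3 - <<'E'
from h import *
from workcell import snapshot
J=np.load('J.npy');s=ctrl.sense();print(s['time'],s['ee_pos'],s['ee_rot'],s['joints'])
im=snapshot('wrist');KT=cam('wrist',s);t=snapshot('top')
G=lambda i:np.clip((i/255.)**.6*255,0,255).astype(np.uint8)
g=G(im);d=lambda pts,c,o=True:cv2.polylines(g,[proj(j2w(pts,J),KT).astype(int)],o,c,1)
d([[-83,-73,51],[-83,-14,51]],(255,255,0),False);d([[-56,-90,47],[20,-90,47],[20,-5,47],[-56,-5,47]],(0,255,0))
d([[-22,82,52],[22,82,52],[22,190,52],[-22,190,52]],(255,0,255))
tt=cv2.resize(G(t)[170:310,235:425],(int(190*1.8),int(140*1.8)),interpolation=cv2.INTER_CUBIC)
g=np.hstack([cv2.resize(g,(448,336)),np.pad(tt,((0,336-tt.shape[0]),(0,0),(0,0)))]);cv2.imwrite('pics/w4.png',g)
E
```

```text
time: 16.1
ee_pos: [509.7, -75.2, 141.1]
ee_rot: [-3.141, -0.001, 0.242]
force: [0.3, 1.0, -0.8]
gripper_width: 85.1
time: 16.48
ee_pos: [510.1, -74.3, 140.6]
ee_rot: [-3.141, -0.0, 0.081]
force: [0.5, 0.2, -0.5]
gripper_width: 85.5
16.475 [510.11954748 -74.33364992 140.61662237] [-3.14133764e+00 -3.75988273e-04  8.14739145e-02] [ 0.09882855  0.51055528 -0.09153502  1.98174515  0.07319724  0.65202276
 -1.52861305]
```

View pics/w4.png

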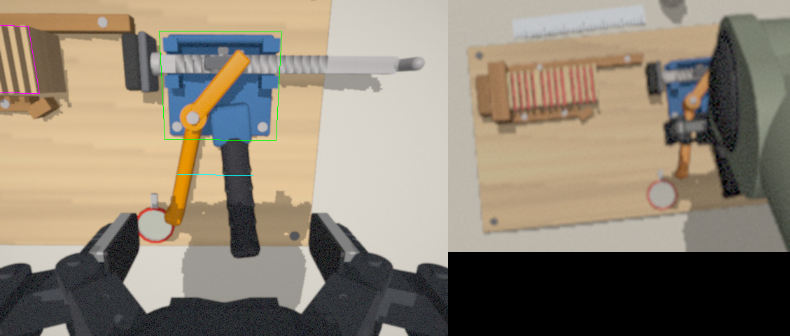

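The view shows all three combs in a row, standing straight. The blade's front edge is at about (180,175) and the grip's back edge at about (252,175), both matching the jig model. The trial lens, at (155,225), stays clear. I go down with the fingers straddling blade and grip.

```bash
python3 -m handwheel '[{"fingers":100,"dp":[0,0.002,-0.04],"twist":0},{"fingers":100,"dp":[0,0,-0.04],"twist":0},{"fingers":100,"dp":[0,0,-0.0186],"twist":0},{"fingers":100,"dp":[0,0,0],"twist":0}]'
python3 -m handwheel '[{"fingers":100,"dp":[0,-0.003,0],"twist":0},{"fingers":100,"dp":[0,-0.003,0],"twist":0},{"fingers":100,"dp":[0,0,0],"twist":0}]'
```

```text
time: 17.08
ee_pos: [509.2, -72.5, 40.7]
ee_rot: [-3.141, 0.002, 0.078]
force: [-0.1, 0.3, 0.6]
gripper_width: 85.9
time: 17.45
ee_pos: [510.3, -79.1, 42.4]
ee_rot: [3.141, -0.001, 0.076]
force: [-0.2, -0.7, 1.0]
gripper_width: 85.1
```

```bash
python3 -m handwheel '[{"fingers":100,"dp":[0,-0.002,0],"twist":0},{"fingers":100,"dp":[0,-0.002,0],"twist":0},{"fingers":100,"dp":[0,-0.002,0],"twist":0},{"fingers":100,"dp":[0,0,0],"twist":0}]'
python3 -m handwheel '[{"fingers":100,"dp":[0,-0.002,0],"twist":0},{"fingers":100,"dp":[0,-0.002,0],"twist":0},{"fingers":100,"dp":[0,-0.002,0],"twist":0}]'
```

```text
time: 17.95
ee_pos: [509.9, -84.6, 41.7]
ee_rot: [-3.141, 0.0, 0.077]
force: [-1.7, 4.5, 2.7]
gripper_width: 85.2
time: 18.32
ee_pos: [509.7, -90.2, 41.6]
ee_rot: [-3.141, 0.001, 0.077]
force: [-2.6, 7.7, 3.3]
gripper_width: 85.8
```

```bash
python3 -m handwheel '[{"fingers":100,"dp":[0,-0.002,0],"twist":0},{"fingers":100,"dp":[0,-0.002,0],"twist":0},{"fingers":100,"dp":[0,-0.002,0],"twist":0}]'
```

```text
time: 18.7
ee_pos: [509.7, -95.6, 41.6]
ee_rot: [-3.14, 0.001, 0.078]
force: [-2.4, 10.9, 2.8]
gripper_width: 85.5
```

```bash
python3 -m handwheel '[{"fingers":100,"dp":[0,-0.002,0],"twist":0},{"fingers":100,"dp":[0,-0.001,0],"twist":0},{"fingers":100,"dp":[0,0,0],"twist":0}]'
python3 -m handwheel '[{"fingers":100,"dp":[0,-0.001,0],"twist":0},{"fingers":100,"dp":[0,-0.001,0],"twist":0},{"fingers":100,"dp":[0,0,0],"twist":0}]'
```

```text
time: 19.08
ee_pos: [509.9, -97.1, 41.6]
ee_rot: [-3.139, 0.0, 0.08]
force: [-2.6, 20.0, 3.4]
gripper_width: 85.6
time: 19.45
ee_pos: [509.9, -97.5, 41.5]
ee_rot: [-3.137, 0.0, 0.081]
force: [-2.7, 29.7, 4.0]
gripper_width: 85.3
```

```bash
python3 -m handwheel '[{"fingers":100,"dp":[0,0.005,0],"twist":0},{"fingers":100,"dp":[0,0.005,0],"twist":0},{"fingers":100,"dp":[0,0.005,0],"twist":0},{"fingers":100,"dp":[0,0.006,0],"twist":0}]'
python3 -m handwheel '[{"fingers":100,"dp":[0,-0.005,0],"twist":0},{"fingers":100,"dp":[0,-0.005,0],"twist":0},{"fingers":100,"dp":[0,-0.005,0],"twist":0},{"fingers":100,"dp":[0,-0.004,0],"twist":0},{"fingers":100,"dp":[0,0,0],"twist":0}]'
python3 - <<'E'
from h import *
from workcell import snapshot,spot_in
for c in('wrist','top','scene'):
    snapshot(c);print(c,[(round(d['p'],2),np.round(d['at']).tolist()) for d in spot_in(c,'pad')][:3])
E
```

```text
time: 19.95
ee_pos: [510.1, -80.8, 41.7]
ee_rot: [3.141, -0.0, 0.076]
force: [0.7, -0.0, 0.5]
gripper_width: 85.4
time: 20.58
ee_pos: [509.8, -97.2, 41.5]
ee_rot: [-3.138, 0.0, 0.079]
force: [-3.2, 22.8, 2.9]
gripper_width: 85.2
wrist []
top [(0.32, [672.0, 86.0, 1.0])]
scene [(0.72, [670.0, 84.0, 6.0]), (0.52, [597.0, 12.0, 50.0])]
```

```bash
python3 -m handwheel '[{"fingers":100,"dp":[0,0.005,0],"twist":0},{"fingers":100,"dp":[0,0.005,0],"twist":0},{"fingers":100,"dp":[0,0.005,0],"twist":0},{"fingers":100,"dp":[0,0.004,0],"twist":0},{"fingers":100,"dp":[0,-0.005,0],"twist":0},{"fingers":100,"dp":[0,-0.005,0],"twist":0},{"fingers":100,"dp":[0,-0.005,0],"twist":0},{"fingers":100,"dp":[0,-0.004,0],"twist":0}]'
python3 - <<'E'
from h import *
from workcell import snapshot,spot_in
im=snapshot('scene');print([(round(d['p'],2),np.round(d['at']).tolist()) for d in spot_in('scene','pad')][:3])
J=np.load('J.npy');KT=cam('scene');q=proj(j2w([[0,82,52],[0,18,52]],J),KT);print(q)
x,y=q.mean(0).astype(int);cv2.imwrite('pics/s1.png',cv2.resize(im[y-60:y+60,x-80:x+80],None,fx=5,fy=5,interpolation=cv2.INTER_CUBIC))
E
```

```text
time: 21.88
ee_pos: [509.8, -97.6, 41.5]
ee_rot: [-3.139, 0.0, 0.079]
force: [-2.5, 34.3, 2.3]
gripper_width: 85.2
[(0.52, [596.0, 19.0, 48.0]), (0.45, [704.0, -376.0, 25.0])]
[[313.86693431 257.7207152 ]
 [288.60190163 250.50684998]]
```

View pics/s1.png

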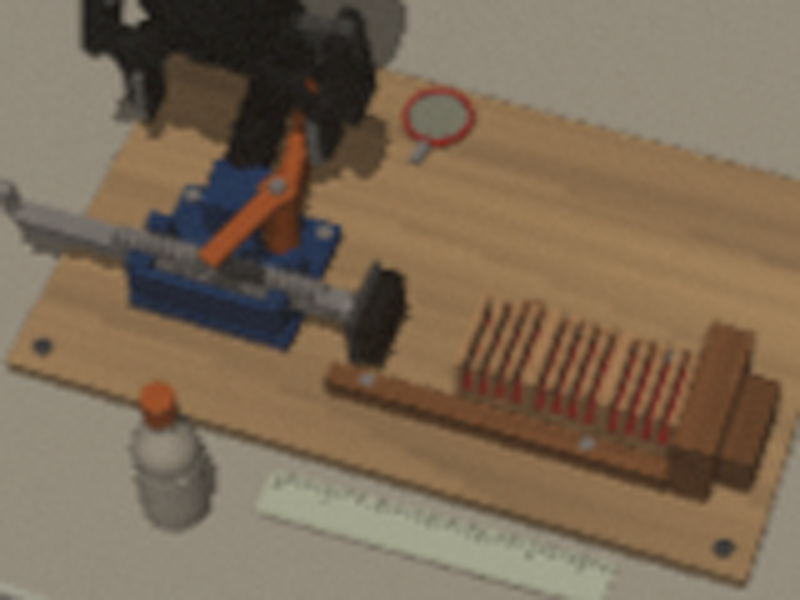

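The row stands neat against the stop. The pad, at (385,310), has advanced about half way, leaving a gap of about 30 mm. Pump on, a bit softer at the stop.

```bash
python3 -m handwheel '[{"fingers":100,"dp":[0,0.005,0],"twist":0},{"fingers":100,"dp":[0,0.005,0],"twist":0},{"fingers":100,"dp":[0,0.005,0],"twist":0},{"fingers":100,"dp":[0,0.005,0],"twist":0},{"fingers":100,"dp":[0,-0.005,0],"twist":0},{"fingers":100,"dp":[0,-0.005,0],"twist":0},{"fingers":100,"dp":[0,-0.005,0],"twist":0},{"fingers":100,"dp":[0,-0.003,0],"twist":0}]'
python3 -m handwheel '[{"fingers":100,"dp":[0,0.005,0],"twist":0},{"fingers":100,"dp":[0,0.005,0],"twist":0},{"fingers":100,"dp":[0,0.005,0],"twist":0},{"fingers":100,"dp":[0,0.003,0],"twist":0},{"fingers":100,"dp":[0,0,0],"twist":0}]'
python3 -m handwheel '[{"fingers":100,"dp":[0,-0.004,0],"twist":0},{"fingers":100,"dp":[0,-0.004,0],"twist":0},{"fingers":100,"dp":[0,-0.004,0],"twist":0}]'
```

```text
time: 22.98
ee_pos: [509.7, -97.2, 41.6]
ee_rot: [-3.14, 0.0, 0.077]
force: [-3.2, 21.3, 1.9]
gripper_width: 85.8
time: 23.6
ee_pos: [510.1, -79.5, 41.7]
ee_rot: [-3.142, -0.0, 0.077]
force: [0.7, 1.2, 0.6]
gripper_width: 85.2
time: 23.98
ee_pos: [509.5, -91.7, 41.6]
ee_rot: [-3.141, 0.001, 0.077]
force: [-4.4, 9.8, 2.1]
gripper_width: 85.3
```

```bash
python3 -m handwheel '[{"fingers":100,"dp":[0,-0.002,0],"twist":0},{"fingers":100,"dp":[0,-0.002,0],"twist":0},{"fingers":100,"dp":[0,-0.001,0],"twist":0},{"fingers":100,"dp":[0,0,0],"twist":0}]'
python3 - <<'E'
from h import *
from workcell import snapshot,spot_in
im=snapshot('scene');print([(round(d['p'],2),np.round(d['at']).tolist()) for d in spot_in('scene','pad')][:3])
J=np.load('J.npy');KT=cam('scene');q=proj(j2w([[0,82,52],[0,18,52]],J),KT)
x,y=q.mean(0).astype(int);cv2.imwrite('pics/s2.png',cv2.resize(im[y-30:y+40,x-50:x+60],None,fx=6,fy=6,interpolation=cv2.INTER_CUBIC))
E
```

```text
time: 24.48
ee_pos: [509.6, -96.2, 41.6]
ee_rot: [-3.141, 0.001, 0.077]
force: [-3.6, 8.7, 0.9]
gripper_width: 85.6
[(0.5, [673.0, 83.0, 2.0]), (0.27, [600.0, -25.0, 44.0]), (0.24, [703.0, -378.0, 28.0])]
```

View pics/s2.png

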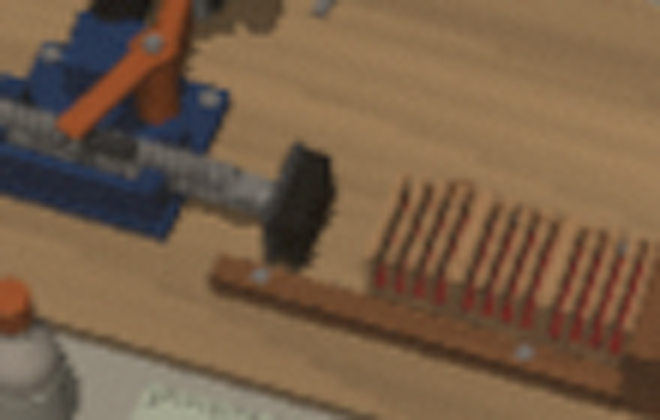

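The gap is still about 30 mm, because the strokes so far have each gained only about one tooth. I make fuller strokes with a dwell at both ends.

```bash
python3 -m handwheel '[{"fingers":100,"dp":[0,-0.002,0],"twist":0},{"fingers":100,"dp":[0,-0.001,0],"twist":0},{"fingers":100,"dp":[0,0,0],"twist":0}]'
python3 -m handwheel '[{"fingers":100,"dp":[0,0.006,0],"twist":0},{"fingers":100,"dp":[0,0.006,0],"twist":0},{"fingers":100,"dp":[0,0.006,0],"twist":0},{"fingers":100,"dp":[0,0.004,0],"twist":0},{"fingers":100,"dp":[0,0,0],"twist":0}]'
python3 -m handwheel '[{"fingers":100,"dp":[0,-0.006,0],"twist":0},{"fingers":100,"dp":[0,-0.005,0],"twist":0},{"fingers":100,"dp":[0,-0.005,0],"twist":0},{"fingers":100,"dp":[0,-0.005,0],"twist":0},{"fingers":100,"dp":[0,0,0],"twist":0},{"fingers":100,"dp":[0,0,0],"twist":0}]'
cat > pad.py <<'E'
from h import *
from workcell import snapshot
import sys
# dark pad/jaw edge along lane at scene camera: sample darkness along jig y at pad-top height
J=np.load('J.npy');im=cv2.cvtColor(snapshot('scene'),cv2.COLOR_BGR2GRAY).astype(float);KT=cam('scene')
ys=np.arange(10,90,2.)
v=[np.mean([cv2.getRectSubPix(im.astype(np.float32),(1,1),tuple(proj(j2w([[x,y,z]],J),KT)[0].astype(float)))[0,0] for x in(6,12) for z in(34,40,46)]) for y in ys]
print(list(zip(ys.astype(int).tolist(),np.round(v).astype(int).tolist())))
E
python3 pad.py
```

```text
time: 24.95
ee_pos: [509.7, -97.2, 41.5]
ee_rot: [-3.139, 0.001, 0.079]
force: [-3.1, 20.7, 2.4]
gripper_width: 85.4
time: 25.58
ee_pos: [510.1, -77.5, 41.8]
ee_rot: [-3.142, -0.0, 0.077]
force: [0.6, 1.3, 0.1]
gripper_width: 85.4
time: 26.32
ee_pos: [509.3, -97.1, 41.4]
ee_rot: [-3.139, 0.001, 0.079]
force: [-3.9, 16.0, 1.4]
gripper_width: 85.3
[(10, 82), (12, 81), (14, 80), (16, 78), (18, 77), (20, 76), (22, 77), (24, 78), (26, 82), (28, 83), (30, 83), (32, 85), (34, 87), (36, 84), (38, 81), (40, 82), (42, 84), (44, 84), (46, 83), (48, 75), (50, 63), (52, 52), (54, 44), (56, 38), (58, 35), (60, 34), (62, 34), (64, 33), (66, 32), (68, 31), (70, 32), (72, 44), (74, 72), (76, 103), (78, 117), (80, 121), (82, 120), (84, 108), (86, 83), (88, 76)]
```

The pad face is now at about jig y=73, with the row at about 83, so the next stroke should meet it. Release, then squeeze slowly while watching the force.

```bash
python3 -m handwheel '[{"fingers":100,"dp":[0,0.006,0],"twist":0},{"fingers":100,"dp":[0,0.006,0],"twist":0},{"fingers":100,"dp":[0,0.006,0],"twist":0},{"fingers":100,"dp":[0,0.003,0],"twist":0},{"fingers":100,"dp":[0,0,0],"twist":0}]'
python3 -m handwheel '[{"fingers":100,"dp":[0,-0.005,0],"twist":0},{"fingers":100,"dp":[0,-0.005,0],"twist":0},{"fingers":100,"dp":[0,-0.002,0],"twist":0}]'
python3 -m handwheel '[{"fingers":100,"dp":[0,-0.002,0],"twist":0},{"fingers":100,"dp":[0,-0.002,0],"twist":0}]'
python3 -m handwheel '[{"fingers":100,"dp":[0,-0.002,0],"twist":0},{"fingers":100,"dp":[0,0,0],"twist":0}]'
```

```text
time: 27.0
ee_pos: [510.1, -77.5, 41.7]
ee_rot: [-3.142, -0.0, 0.077]
force: [0.2, 1.4, -0.2]
gripper_width: 85.4
time: 27.38
ee_pos: [509.1, -89.9, 41.5]
ee_rot: [-3.141, 0.002, 0.077]
force: [-3.7, 6.9, 2.1]
gripper_width: 85.2
time: 27.62
ee_pos: [509.2, -93.1, 41.5]
ee_rot: [-3.14, 0.002, 0.078]
force: [-3.7, 10.0, 1.6]
gripper_width: 85.5
time: 27.88
ee_pos: [509.2, -95.3, 41.5]
ee_rot: [-3.141, 0.001, 0.077]
force: [-3.2, 9.9, 2.0]
gripper_width: 85.3
```

```bash
python3 pad.py
```

```text
[(10, 80), (12, 79), (14, 78), (16, 77), (18, 79), (20, 78), (22, 77), (24, 77), (26, 77), (28, 77), (30, 78), (32, 77), (34, 76), (36, 77), (38, 77), (40, 78), (42, 81), (44, 84), (46, 84), (48, 83), (50, 83), (52, 83), (54, 83), (56, 85), (58, 80), (60, 68), (62, 56), (64, 47), (66, 38), (68, 34), (70, 34), (72, 34), (74, 34), (76, 32), (78, 34), (80, 54), (82, 86), (84, 99), (86, 81), (88, 75)]
```

```bash
python3 -m handwheel '[{"fingers":100,"dp":[0,-0.002,0],"twist":0},{"fingers":100,"dp":[0,0,0],"twist":0}]'
python3 -m handwheel '[{"fingers":100,"dp":[0,-0.001,0],"twist":0},{"fingers":100,"dp":[0,0,0],"twist":0}]'
python3 -m handwheel '[{"fingers":100,"dp":[0,0.006,0],"twist":0},{"fingers":100,"dp":[0,0.006,0],"twist":0},{"fingers":100,"dp":[0,0.006,0],"twist":0},{"fingers":100,"dp":[0,0.003,0],"twist":0},{"fingers":100,"dp":[0,0,0],"twist":0}]'
python3 -m handwheel '[{"fingers":100,"dp":[0,-0.003,0],"twist":0},{"fingers":100,"dp":[0,-0.003,0],"twist":0},{"fingers":100,"dp":[0,0,0],"twist":0}]'
python3 -m handwheel '[{"fingers":100,"dp":[0,-0.002,0],"twist":0},{"fingers":100,"dp":[0,0,0],"twist":0}]'
```

```text
time: 28.18
ee_pos: [509.3, -96.9, 41.5]
ee_rot: [-3.14, 0.001, 0.078]
force: [-3.4, 10.1, 1.9]
gripper_width: 85.2
time: 28.42
ee_pos: [509.3, -97.1, 41.5]
ee_rot: [-3.139, 0.001, 0.079]
force: [-2.2, 16.3, 0.8]
gripper_width: 85.7
time: 29.05
ee_pos: [510.1, -77.5, 41.7]
ee_rot: [-3.142, -0.0, 0.077]
force: [0.9, 2.2, -0.7]
gripper_width: 85.5
time: 29.42
ee_pos: [509.8, -84.3, 41.6]
ee_rot: [3.141, 0.0, 0.076]
force: [-0.7, 1.1, -0.8]
gripper_width: 85.6
time: 29.68
ee_pos: [509.9, -86.0, 41.7]
ee_rot: [3.142, 0.0, 0.076]
force: [-0.3, 1.8, -0.1]
gripper_width: 85.4
```

```bash
python3 -m handwheel '[{"fingers":100,"dp":[0,-0.002,0],"twist":0},{"fingers":100,"dp":[0,0,0],"twist":0}]'
python3 -m handwheel '[{"fingers":100,"dp":[0,-0.002,0],"twist":0},{"fingers":100,"dp":[0,0,0],"twist":0}]'
```

```text
time: 29.92
ee_pos: [509.9, -87.9, 41.7]
ee_rot: [3.142, 0.0, 0.077]
force: [-1.2, 1.5, 0.4]
gripper_width: 85.6
time: 30.18
ee_pos: [509.9, -89.6, 41.7]
ee_rot: [-3.141, 0.0, 0.077]
force: [-1.9, 4.0, -0.4]
gripper_width: 85.7
```

```bash
python3 -m handwheel '[{"fingers":100,"dp":[0,-0.0015,0],"twist":0},{"fingers":100,"dp":[0,0,0],"twist":0}]'
```

```text
time: 30.42
ee_pos: [509.9, -90.7, 41.7]
ee_rot: [-3.141, 0.0, 0.077]
force: [-1.9, 6.9, 0.4]
gripper_width: 85.7
```

```bash
python3 -m handwheel '[{"fingers":100,"dp":[0,-0.0015,0],"twist":0},{"fingers":100,"dp":[0,0,0],"twist":0}]'
python3 -m handwheel '[{"fingers":100,"dp":[0,-0.001,0],"twist":0},{"fingers":100,"dp":[0,0,0],"twist":0}]'
```

```text
time: 30.68
ee_pos: [509.8, -92.0, 41.6]
ee_rot: [-3.141, 0.0, 0.078]
force: [-2.6, 7.9, 0.7]
gripper_width: 85.5
time: 30.92
ee_pos: [509.8, -92.9, 41.6]
ee_rot: [-3.141, 0.0, 0.078]
force: [-2.3, 8.4, 1.3]
gripper_width: 85.4
```

```bash
python3 pad.py
```

```text
[(10, 78), (12, 78), (14, 78), (16, 79), (18, 77), (20, 77), (22, 78), (24, 77), (26, 77), (28, 79), (30, 78), (32, 78), (34, 79), (36, 77), (38, 79), (40, 81), (42, 81), (44, 80), (46, 84), (48, 86), (50, 87), (52, 85), (54, 81), (56, 80), (58, 83), (60, 84), (62, 80), (64, 68), (66, 56), (68, 47), (70, 39), (72, 34), (74, 35), (76, 35), (78, 38), (80, 57), (82, 88), (84, 100), (86, 83), (88, 76)]
```

```bash
python3 -m handwheel '[{"fingers":100,"dp":[0,-0.001,0],"twist":0},{"fingers":100,"dp":[0,0,0],"twist":0}]'
python3 -m handwheel '[{"fingers":100,"dp":[0,-0.001,0],"twist":0},{"fingers":100,"dp":[0,0,0],"twist":0}]'
python3 -m handwheel '[{"fingers":100,"dp":[0,-0.001,0],"twist":0},{"fingers":100,"dp":[0,0,0],"twist":0}]'
```

```text
time: 31.22
ee_pos: [509.8, -93.8, 41.6]
ee_rot: [-3.141, 0.0, 0.078]
force: [-3.5, 9.4, 0.0]
gripper_width: 85.4
time: 31.48
ee_pos: [509.9, -94.5, 41.6]
ee_rot: [-3.14, 0.0, 0.078]
force: [-2.1, 11.4, 0.3]
gripper_width: 85.6
time: 31.72
ee_pos: [509.9, -95.1, 41.6]
ee_rot: [-3.14, 0.0, 0.079]
force: [-3.0, 14.1, 1.1]
gripper_width: 85.3
```

The load is rising only near the end of the stroke. I finish this stroke gently, then pump once more as described.

```bash
python3 -m handwheel '[{"fingers":100,"dp":[0,-0.002,0],"twist":0},{"fingers":100,"dp":[0,0,0],"twist":0}]'
python3 -m handwheel '[{"fingers":100,"dp":[0,-0.001,0],"twist":0},{"fingers":100,"dp":[0,0,0],"twist":0}]'
python3 -m handwheel '[{"fingers":100,"dp":[0,0.006,0],"twist":0},{"fingers":100,"dp":[0,0.006,0],"twist":0},{"fingers":100,"dp":[0,0.006,0],"twist":0},{"fingers":100,"dp":[0,0.004,0],"twist":0},{"fingers":100,"dp":[0,0,0],"twist":0}]'
python3 -m handwheel '[{"fingers":100,"dp":[0,-0.004,0],"twist":0},{"fingers":100,"dp":[0,-0.004,0],"twist":0},{"fingers":100,"dp":[0,-0.001,0],"twist":0},{"fingers":100,"dp":[0,0,0],"twist":0}]'
python3 -m handwheel '[{"fingers":100,"dp":[0,-0.001,0],"twist":0},{"fingers":100,"dp":[0,-0.001,0],"twist":0}]'
```

```text
time: 31.98
ee_pos: [510.0, -96.5, 41.6]
ee_rot: [-3.139, 0.0, 0.079]
force: [-3.6, 17.5, 0.4]
gripper_width: 85.4
time: 32.22
ee_pos: [510.0, -97.0, 41.6]
ee_rot: [-3.139, 0.0, 0.08]
force: [-2.2, 19.7, 1.1]
gripper_width: 85.5
time: 32.85
ee_pos: [510.1, -77.5, 41.7]
ee_rot: [-3.142, -0.0, 0.077]
force: [-0.2, 1.8, -0.5]
gripper_width: 85.2
time: 33.35
ee_pos: [509.6, -86.8, 41.6]
ee_rot: [-3.141, 0.001, 0.077]
force: [-3.2, 3.4, 0.6]
gripper_width: 85.5
time: 33.6
ee_pos: [509.5, -88.2, 41.5]
ee_rot: [-3.141, 0.001, 0.077]
force: [-3.6, 8.9, 1.3]
gripper_width: 85.3
```

```bash
python3 -m handwheel '[{"fingers":100,"dp":[0,-0.001,0],"twist":0},{"fingers":100,"dp":[0,-0.001,0],"twist":0},{"fingers":100,"dp":[0,0,0],"twist":0}]'
python3 -m handwheel '[{"fingers":100,"dp":[0,-0.001,0],"twist":0},{"fingers":100,"dp":[0,-0.001,0],"twist":0},{"fingers":100,"dp":[0,0,0],"twist":0}]'
```

```text
time: 33.98
ee_pos: [509.4, -89.7, 41.5]
ee_rot: [-3.14, 0.001, 0.078]
force: [-3.6, 11.5, 1.0]
gripper_width: 85.7
time: 34.35
ee_pos: [509.5, -90.7, 41.5]
ee_rot: [-3.139, 0.001, 0.079]
force: [-4.3, 17.2, 3.0]
gripper_width: 85.7
```

```bash
python3 -m handwheel '[{"fingers":100,"dp":[0,-0.001,0],"twist":0},{"fingers":100,"dp":[0,0,0],"twist":0}]'
```

```text
time: 34.6
ee_pos: [509.5, -91.3, 41.5]
ee_rot: [-3.139, 0.001, 0.079]
force: [-5.5, 19.8, 2.4]
gripper_width: 85.2
```

```bash
python3 -m handwheel '[{"fingers":100,"dp":[0,-0.001,0],"twist":0},{"fingers":100,"dp":[0,-0.001,0],"twist":0},{"fingers":100,"dp":[0,0,0],"twist":0}]'
python3 -m handwheel '[{"fingers":100,"dp":[0,-0.001,0],"twist":0},{"fingers":100,"dp":[0,0,0],"twist":0},{"fingers":100,"dp":[0,0,0],"twist":0},{"fingers":100,"dp":[0,0,0],"twist":0}]'
python3 pad.py
```

```text
time: 34.98
ee_pos: [509.5, -92.5, 41.4]
ee_rot: [-3.138, 0.001, 0.08]
force: [-5.0, 24.4, 3.6]
gripper_width: 85.2
time: 35.48
ee_pos: [509.5, -93.1, 41.4]
ee_rot: [-3.138, 0.001, 0.08]
force: [-5.3, 26.1, 4.2]
gripper_width: 85.3
[(10, 82), (12, 80), (14, 79), (16, 80), (18, 79), (20, 80), (22, 79), (24, 78), (26, 79), (28, 78), (30, 78), (32, 78), (34, 77), (36, 76), (38, 78), (40, 79), (42, 79), (44, 81), (46, 79), (48, 75), (50, 78), (52, 82), (54, 81), (56, 80), (58, 82), (60, 84), (62, 84), (64, 85), (66, 81), (68, 70), (70, 58), (72, 49), (74, 40), (76, 35), (78, 36), (80, 51), (82, 82), (84, 100), (86, 85), (88, 77)]
```

```bash
python3 - <<'E'
from h import *
from workcell import snapshot
im=snapshot('scene');t=snapshot('top')
a=cv2.resize(im[195:310,215:405],None,fx=4,fy=4,interpolation=cv2.INTER_CUBIC)
cv2.imwrite('pics/fin.png',np.clip((a/255.)**.65*255,0,255).astype(np.uint8))
s=ctrl.sense();print(s['time'],s['force'],s['ee_pos'],s['gripper_width'])
E
```

```text
35.625 [-5.19745059 26.19859304  2.64239591] [509.51415141 -93.13578253  41.43155723] 85.43215778390112
```

View pics/fin.png

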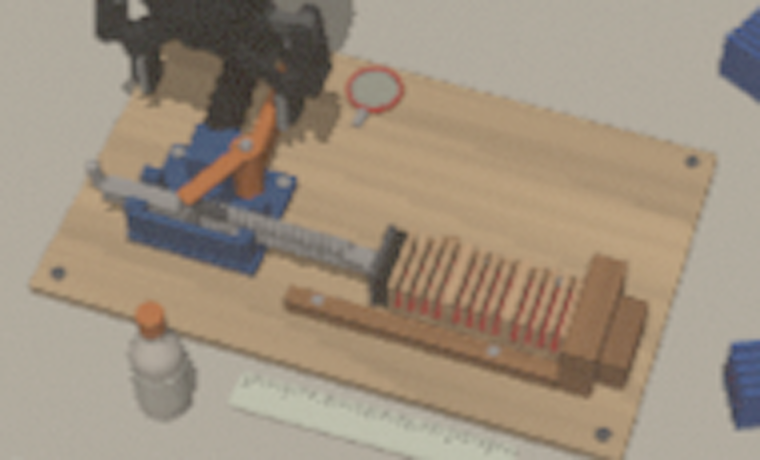

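The pad, at (385,265), is pressed against the closed row of three upright combs. The lens and the bottle have not moved, and the blade is held steadily at 26 N in mid-stroke. I hand in.

```bash
python3 -c "from workcell import hand_in;print(hand_in())"
```

```text
the job is handed in; nothing more can be done
None
```

The job is handed in at about 36 s of the 72 s allowed. The two free combs stand behind the first one at the end stop, and the clamp trigger was still being held squeezed.

**How it was done:** I gripped each comb across the lane, set it down in the open part and slid it up until the force showed the row was tight. Then I pumped the clamp with the fingers around blade and grip, pushing only the blade and using the arm. I did not close the gripper to squeeze, because its fixed force of about 60 N would have crushed the rack.

**Last checks:**
- **Squeeze:** The blade force was steady at 26 N, about 4 mm before the end of the stroke. By the figures you gave, that presses the row with roughly 17 to 20 N, inside the 10 to 35 N wanted. I did not measure the force on the row itself.
- **Row:** The last picture shows the pad up against the last of three upright combs in single file. The back of the jaw had moved about 4.5 mm further since first contact, a rough figure for how far the pad is pressed in.
- **Everything else:** The lens, glue bottle and ruler look untouched.

**Disagreements:**
- Many strokes drove the rod only about 6 mm instead of 12 mm, so it took about nine strokes rather than the 4 to 6 stated.
- Late in the pumping the network stopped finding the pad reliably, so I tracked it by image brightness along the lane instead.

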